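Put the workholding accessories away in their fitted trays

ROBOT

A 7-joint arm with a two-finger parallel gripper is mounted at the origin on the work surface. World frame = base frame: x ahead of the robot, y to its left, z up, the work surface at z = 0. Lengths are in m, angles in rad, forces in N, time in s.
With the tool pointing down it reaches from about 0.35 to 0.9 m from the base axis. Payload 8.1 kg.
Tool frame: the origin (TCP) lies between the finger pads; the fingertips stand 17 mm ahead of it and the grasp point (between the pads) lies 2 mm behind it; z points along the fingers, y is the line along which they close (so a half turn about z gives the same grasp; the last joint's range is limited). The gripper opens to 85 mm and grips with 20 to 120 N. Pads are 22 mm wide; open, the fingers measure 114 mm over their backs; the gripper's body (76 mm by 85 mm) begins 54 mm behind the grasp point. The pads swing forward as they close: fully open they stand 13 mm farther back than shut.
Start: joints at [0.998, 0.434, 0.025, 1.573, -0.012, 1.134, -0.075], TCP at [0.283, -0.557, 0.248] pointing down, gripper open.
Joint ranges: [-2.62, 2.62], [-0.44, 2.09], [-1.27, 1.32], [0.08, 2.57], [-1.32, 4.46], [0.12, 2], [-2.74, 2.74]. Speed limits (rad/s): [2.22, 2.22, 3.01, 3.01, 3.14, 3.14, 3.14].

INTERFACE

Orientations are given as a unit quaternion [w, x, y, z].
In Python, from station import * gives the robot as it stands.
- The arm moves only by the shell command python3 -m inch 'ROWS'. ROWS is JSON, a list of rows, each a list of 7 numbers: the turn, a rotation vector about the tool's x, y, z in rad, then the shift along the tool's x, y, z in mm, then the opening, from 0 (shut) to 1 (fully open). In form: [[rx, ry, rz, dx, dy, dz, claw], ...]. A call has 1 to 10 rows; each row is the pose to reach, as a shift and turn from the pose commanded when the call began, along the tool's axes at that moment; what a row does not reach only later rows make up. A row lasts 1/8 s, in which the tool goes at most 62.5 mm and 10.7 degrees, less where a joint would pass 70% of its speed; a pose out of reach is approached as far as the arm can. A call with a gripper value outside its range is refused whole. The fingers move at their own pace and stop on an object; the grip force is fixed at half the most. Time passes only in rows, so rows that repeat a pose let the fingers close. It gives the time, the measured TCP pose, the force, the opening and the grip force at its end, in the units of the state.
- get_state(): the state, without advancing time (a new reading comes with each control period).
- grab_frame(name): name is "side" or "top" or "wrist"; returns a dict with "color" (480x640x3 uint8, red, green, blue), "intrinsics" (3x3 intrinsics, pixels), "R" (3x3) and "t" (3): a world point X has camera coordinates R X + t. Camera axes: x right, y down, z forward; pixel columns grow to the right and rows downward; lengths in m; the calibration is good to about 2 mm. A picture is of the moment at which its call begins. There is no depth.
- hand_in(): hands the job in; it is judged then, once.
The state is a dict: "t": time; "q": joint angles; "joint_vel": joint speeds; "effort": joint torques, N m; "eef_pos": TCP position; "tool_rot": TCP orientation; "ft_force": force on the tool from outside, world axes, zero at the start; "ft_torque": the same for the moment, N m; "gripper_width": finger opening in m; "gripper_force": force on a finger pad.
Only numpy, scipy, OpenCV 4.12 (cv2) and the standard library are available. Lean on these libraries where they do the work, as an engineer would, in place of code of your own. Each camera call takes 0.05 s, during which the arm holds its last target. There are 200 camera calls.

TASK

Clear the bench after the job: put the square collet block, the hexagonal collet block, the drill chuck and the V-block away, each in the felt-lined wooden tray of its own shape (square, hexagonal, round and oblong). Set each one down gently, not dropped, so that it stands upright inside the tray with its whole foot on the felt, as it stands now. Leave the dial indicator lying where it is.

Things in the scene. Friction and masses are not known exactly. Their poses are not given: they have to be found in the camera images.
- square_block_mid (a point): Square collet block: a bright steel square bar, 36 x 36 mm and 50 mm high, standing upright, with a darker round collet nut (33 mm across, 16 mm high) on top; 66 mm high in all, about 0.4 kg. This point is its centre, 33 mm above its foot; z is up, x and y are square to its flat sides. It stands loose on the bench.
- hex_block_mid (a point): Hexagonal collet block: a bright steel hexagon bar, 46 mm across the flats (53 mm across the corners) and 50 mm high, standing upright, with a darker round collet nut (40 mm across, 16 mm high) on top; 66 mm high in all, about 0.6 kg. This point is its centre, 33 mm above its foot; z is up, +-y and every 60 degrees from it point out of a flat, +-x points at a corner. It stands loose on the bench.
- drill_chuck_mid (a point): Drill chuck: a dark round steel body standing jaws up; 40 mm across for the lowest 12 mm, 44 mm across from 12 to 42 mm up, then a bright cone with a toothed ring at its foot that narrows to three small jaws; 66 mm high in all, about 0.45 kg. This point is on its axis, 33 mm above its foot; z is up. Round, so its yaw does not matter. It stands loose on the bench.
- v_block_mid (a point): V-block: a bright steel oblong block, 66 mm long (x) by 38 mm wide (y) by 52 mm high (z), with an open 90-degree vee, 28 mm wide and 14 mm deep, running along its length in the top, and a clamp slot 8 mm high and 4 mm deep (14 to 22 mm up) along each long side; about 0.7 kg. This point is its centre, 26 mm above its foot. It stands loose on the bench and is gripped across its 38 mm width.
- square_tray_floor (a point): Square dark wooden tray lined with grey felt, 50 x 50 mm inside, 66 x 66 mm outside. It is fixed to the bench; the felt floor is 3 mm and the rim 8 mm above the bench (so the lip is 5 mm high), the wooden walls are 8 mm thick. This point is the centre of the felt floor; z is up; x and y are square to its sides.
- hex_tray_floor (a point): Hexagonal dark wooden tray lined with grey felt, 60 mm across the flats inside, 76 mm across the flats outside. It is fixed to the bench; the felt floor is 3 mm and the rim 8 mm above the bench (so the lip is 5 mm high), the wooden walls are 8 mm thick. This point is the centre of the felt floor; z is up; +-y points out of a flat, +-x at a corner.
- round_tray_floor (a point): Round dark wooden tray lined with grey felt, 58 mm across inside, 74 mm outside. It is fixed to the bench; the felt floor is 3 mm and the rim 8 mm above the bench (so the lip is 5 mm high), the wooden walls are 8 mm thick. This point is the centre of the felt floor; z is up; round, so its yaw does not matter.
- oblong_tray_floor (a point): Oblong dark wooden tray lined with grey felt, 80 mm long (x) by 52 mm wide (y) inside, 96 x 68 mm outside. It is fixed to the bench; the felt floor is 3 mm and the rim 8 mm above the bench (so the lip is 5 mm high), the wooden walls are 8 mm thick. This point is the centre of the felt floor; z is up; x runs along its length.
- indicator_mid (a point): Dial indicator lying on its back, not to be disturbed: a steel disc 40 mm across and 18 mm thick with a white dial, and a thin stem and plunger; 79 mm long in all. This point is the middle of its length, 9 mm above the bench; +x points from the plunger to the dial. It lies loose.

How it is judged:
By the outcome, as a careful person would: the job done as asked, in the order asked, and still so for the second after the job is handed in, with the robot touching nothing.
It also fails if it takes over 104 s, if anything falls off the work surface, if the arm or the gripper's body presses on something with over 40 N, if the wrist force passes 120 N, or if a joint passes its speed limit or range.

## Working session

There is one attempt and no reset: what is moved stays moved. The work goes in short steps, Python scripts to look and compute and a shell command to move; the robot and the scene stay as the last step left them, time stands still between calls to the robot, and variables do not carry over. Pictures are saved under pics/ and viewed, at most 14 in all, crops included, and the job is handed in when it is done.

```bash
mkdir -p pics; python3 - <<'E'
from station import *
import cv2,json
for n in("top","side"):
    f=grab_frame(n); cv2.imwrite(f"pics/{n}0.png",f["color"][:,:,::-1]); print(n,f["intrinsics"],f["R"],f["t"])
s=get_state(); print(s["t"],s["eef_pos"],s["tool_rot"],s["gripper_width"])
E
```

```text
top [[475.34514859   0.         315.57049551]
 [  0.         475.34514859 239.42253602]
 [  0.           0.           1.        ]] [[-0.01851808 -0.99913477 -0.03723955]
 [-0.99035346  0.0234454  -0.13656622]
 [ 0.13732116  0.03435137 -0.98993075]] [0.02806178 0.52155699 0.74701261]
side [[448.39932189   0.         322.24078802]
 [  0.         448.39932189 243.44833874]
 [  0.           0.           1.        ]] [[-0.80807905 -0.58866208  0.02202727]
 [-0.39258313  0.51028174 -0.76517386]
 [ 0.43918872 -0.6269685  -0.64344679]] [0.43345018 0.25328364 0.63594154]
0.1 [ 0.2826946  -0.55691864  0.24758842] [-6.90183915e-04  9.72546637e-01  2.32706921e-01 -2.27547202e-04] 0.08528587326888264
```

View pics/top0.png

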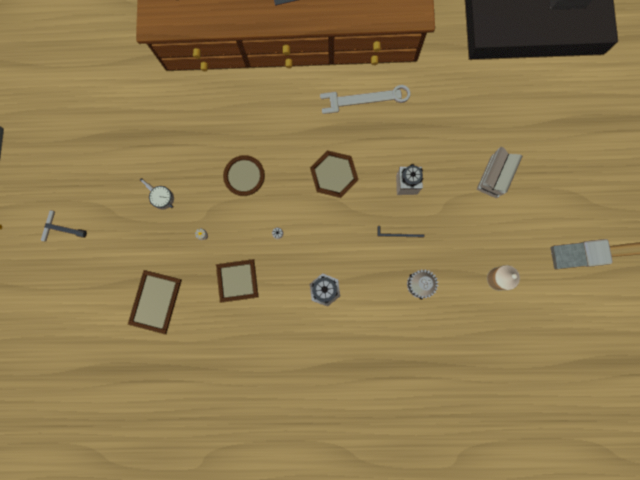

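View pics/side0.png

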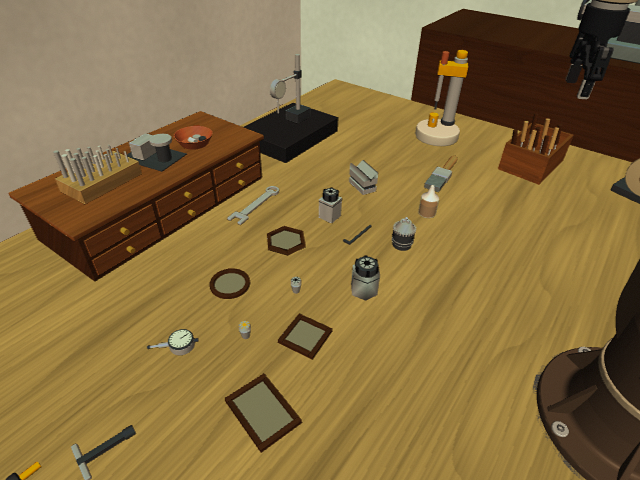

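The top view shows the trays: round (244,175), hex (334,174), square (238,281) and oblong (155,302). It also shows the square block (411,178), hex block (325,290), chuck (422,284), V-block (499,172) and indicator (160,196), with small loose items between the two rows.

```bash
cat > h.py <<'E'
from station import *
import numpy as np, cv2
from scipy.spatial.transform import Rotation as Rn
def ray(f,uv,z):
    R,t=f["R"],f["t"]; c=-R.T@t
    d=R.T@np.linalg.inv(f["intrinsics"])@np.array([uv[0],uv[1],1.]); return c+d*(z-c[2])/d[2]
def proj(f,X):
    p=f["intrinsics"]@(f["R"]@np.array(X)+f["t"]); return p[:2]/p[2]
E
python3 - <<'E'
from h import *
f=grab_frame("top"); g=f["color"]; hsv=cv2.cvtColor(g,cv2.COLOR_RGB2HSV)
print("cam",-f["R"].T@f["t"])
for n,(u,v) in dict(round=(244,175),hex=(334,174),sq=(238,281),obl=(155,302)).items():
    print(n,hsv[v,u],hsv[v+40,u+40])
    m=np.zeros((482,642),np.uint8)
    im=cv2.GaussianBlur(g,(3,3),0); _,_,_,rect=cv2.floodFill(g.copy(),m,(u,v),0,(14,)*3,(14,)*3,4|cv2.FLOODFILL_FIXED_RANGE|cv2.FLOODFILL_MASK_ONLY|(255<<8))
    c=max(cv2.findContours(m[1:-1,1:-1],cv2.RETR_EXTERNAL,cv2.CHAIN_APPROX_NONE)[0],key=cv2.contourArea)[:,0]
    P=np.array([ray(f,p,.0055)[:2] for p in c])*1000
    r=cv2.minAreaRect(P.astype(np.float32)); 
    M=cv2.moments(P.astype(np.float32)); print(" rect",np.round(r[0],1),np.round(r[1],1),round(r[2],1),"cen",round(M['m10']/M['m00'],1),round(M['m01']/M['m00'],1))
    if n=='hex':
        A=cv2.approxPolyDP(P.astype(np.float32),6,True)[:,0]; print(np.round(A))
        k=np.degrees(np.arctan2(*(P-P.mean(0)).T[::-1])); d=np.linalg.norm(P-P.mean(0),axis=1)
        print("corner ang",np.degrees(np.angle((d**4*np.exp(6j*np.radians(k))).sum()))/6)
a=cv2.resize(g[135:315,300:530],None,fx=3.4,fy=3.3,interpolation=cv2.INTER_CUBIC)
a=cv2.resize(g[140:315,300:530],(782,595),interpolation=cv2.INTER_CUBIC)
cv2.imwrite("pics/c1.png",a[:,:,::-1])
s=grab_frame("side")["color"]
cv2.imwrite("pics/c2.png",cv2.resize(s[150:310,290:450],(600,600),interpolation=cv2.INTER_CUBIC)[:,:,::-1])
E
```

```text
cam [ 0.41446478 -0.00985152  0.81176282]
round [ 27  56 137] [ 21 112 160]
 rect [642.7 142.7] [51.3 52.7] 89.9 cen 643.1 142.5
hex [ 28  56 136] [ 20 113 149]
 rect [641.7 -16.1] [56.5 63.7] 44.2 cen 641.5 -15.8
[[672.  -6.]
 [651.  15.]
 [618.   5.]
 [610. -24.]
 [631. -45.]
 [663. -39.]]
corner ang 14.492198295856051
sq [ 28  52 141] [ 21 115 157]
 rect [459. 154.] [48.5 47.6] 6.4 cen 459.1 154.0
obl [ 26  52 148] [ 20 115 144]
 rect [426.3 295.4] [49. 78.] 75.0 cen 426.2 295.3
```

View pics/c1.png

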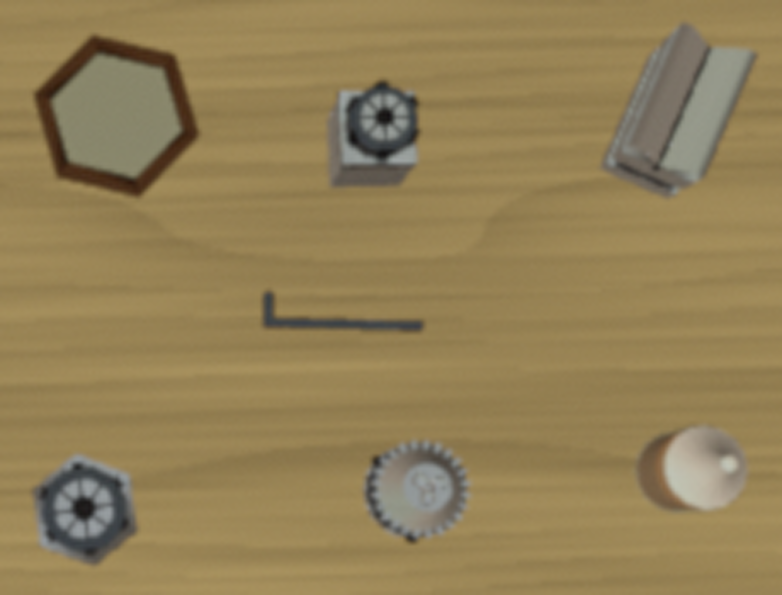

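View pics/c2.png

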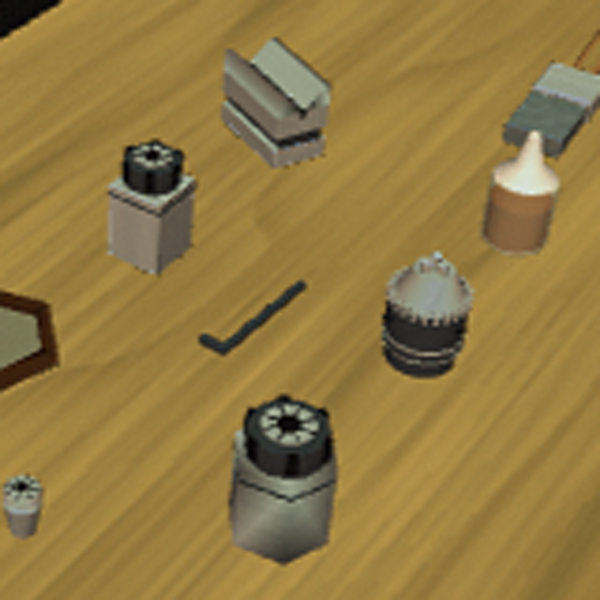

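The crops (scale 3.4 for top, 3.75 for side) show these points:
- **Nut holes:** square at (384,117) in top and (152,155) in side; hex at (84,508) and (288,424).
- **Chuck jaws:** (428,486) and (437,258).
- **V-block top corners:** about (685,25), (755,52) and (626,157) in the top crop.

```bash
cat >> h.py <<'E'
def go(x,y,z,a=None):
    """mm, a = desired tool-y direction deg (mod 180); prints row shift/turn from now (measured pose)"""
    s=get_state(); w,qx,qy,qz=s["tool_rot"]; R=Rn.from_quat([qx,qy,qz,w]).as_matrix()
    ya=np.degrees(np.arctan2(R[1,1],R[0,1]))
    turn=0 if a is None else (a-ya+90)%180-90
    a2=ya+turn; a2=np.radians(a2); yv=[np.cos(a2),np.sin(a2),0]; zv=[0,0,-1.]; T=np.c_[np.cross(yv,zv),yv,zv]
    rv=Rn.from_matrix(R.T@T).as_rotvec(); d=R.T@(np.array([x,y,z])-s["eef_pos"]*1000)
    print("row",np.round(rv,3),np.round(d,1),"| t",round(s["t"],2),"pos",np.round(s["eef_pos"]*1000,1),"yang",round(ya,1),"w",round(s["gripper_width"]*1000,1),"q7",round(s["q"][6],2))
E
python3 - <<'E'
from h import *
f=grab_frame("top"); s=grab_frame("side")
T=lambda u,v:np.array([300+u/3.4,140+v/3.4])-.35
S=lambda u,v:np.array([290+u/3.75,150+v/3.75])-.35
def tri(a,b):
    P=[c["intrinsics"]@np.c_[c["R"],c["t"]] for c in(f,s)]
    X=cv2.triangulatePoints(P[0],P[1],a.reshape(2,1),b.reshape(2,1))[:,0]; return X[:3]/X[3]*1000
for n,a,b in(("sq",T(384,117),S(152,155)),("hex",T(84,508),S(288,424)),("chuck",T(428,486),S(437,258))):
    print(n,"tri",tri(a,b).round(1),"plane66",(ray(f,a,.066)*1000).round(1),"side66",(ray(s,b,.066)*1000).round(1))
def pts(n,L,z):
    P=np.array([ray(f,T(*p),z)[:2] for p in L])*1000; D=np.roll(P,-1,0)-P
    print(n,P.round().tolist(),"len",np.linalg.norm(D,axis=1).round(),"ang",np.degrees(np.arctan2(D[:,1],D[:,0])).round(1),P.mean(0).round(1))
pts("sq",[(340,90),(418,92),(415,163),(338,165)],.05)
pts("hex",[(80,455),(134,487),(133,535),(92,563),(40,543),(35,490)],.05)
pts("V",[(685,25),(755,52),(698,183),(626,157)],.052)
go(550,-160,200,0)
E
```

```text
sq tri [ 620.5 -141.8   64.3] plane66 [ 620.  -141.5   66. ] side66 [ 619.  -139.6   66. ]
hex tri [439.5   3.8  64. ] plane66 [439.4   3.8  66. ] side66 [438.5   5.8  66. ]
chuck tri [ 445.8 -154.    64.4] plane66 [ 446.3 -153.4   66. ] side66 [ 444.3 -152.2   66. ]
sq [[638.0, -124.0], [636.0, -161.0], [601.0, -158.0], [601.0, -121.0]] len [37. 35. 37. 37.] ang [-93.2 174.9  89.9  -3.9] [ 619.3 -141.1]
hex [[465.0, 5.0], [449.0, -20.0], [427.0, -19.0], [414.0, 1.0], [424.0, 25.0], [449.0, 27.0]] len [29. 22. 23. 26. 25. 27.] ang [-121.8  177.4  123.    68.1    4.4  -53.3] [438.    3.3]
V [[665.0, -290.0], [651.0, -322.0], [587.0, -290.0], [601.0, -257.0]] len [35. 71. 36. 72.] ang [-114.2  153.5   67.6  -26.7] [ 626.  -289.8]
row [-1.000e-03 -0.000e+00 -1.101e+00] [ 418.  -233.2   48.1] | t 0.3 pos [ 282.8 -557.2  248. ] yang -63.1 w 85.3 q7 -0.08
```

```bash
python3 -c "
from h import *
go(620,-141,150,-3.5)"
```

```text
row [-1.00e-03 -0.00e+00 -1.04e+00] [ 489.  -218.4   98.1] | t 0.3 pos [ 282.8 -557.2  248. ] yang -63.1 w 85.3 q7 -0.08
```

```bash
python3 -m inch '[[0,0,-1.04,489,-218.4,98,1],[0,0,-1.04,489,-218.4,98,1],[0,0,-1.04,489,-218.4,98,1],[0,0,-1.04,489,-218.4,98,1],[0,0,-1.04,489,-218.4,98,1],[0,0,-1.04,489,-218.4,98,1],[0,0,-1.04,489,-218.4,98,1],[0,0,-1.04,489,-218.4,98,1],[0,0,-1.04,489,-218.4,98,1],[0,0,-1.04,489,-218.4,98,1]]'; python3 -c "
from h import *
go(620,-141,150,-3.5)
f=grab_frame('wrist');cv2.imwrite('pics/w1.png',f['color'][:,:,::-1]);
print(proj(f,[.620,-.141,.066]),proj(f,[.620,-.141,.0]))"
```

```text
t: 1.55
eef_pos: [0.6218, -0.1361, 0.1494]
tool_rot: [-0.001, 0.726, 0.688, 0.001]
ft_force: [-0.1, -0.9, -0.2]
gripper_width: 0.0853
gripper_force: 0.0
row [-0.    -0.003  0.006] [-5.  -1.5 -0.6] | t 1.55 pos [ 621.8 -136.1  149.4] yang -3.1 w 85.3 q7 -0.09
[322.34869272 268.16798462] [322.454605   237.43213916]
```

View pics/w1.png

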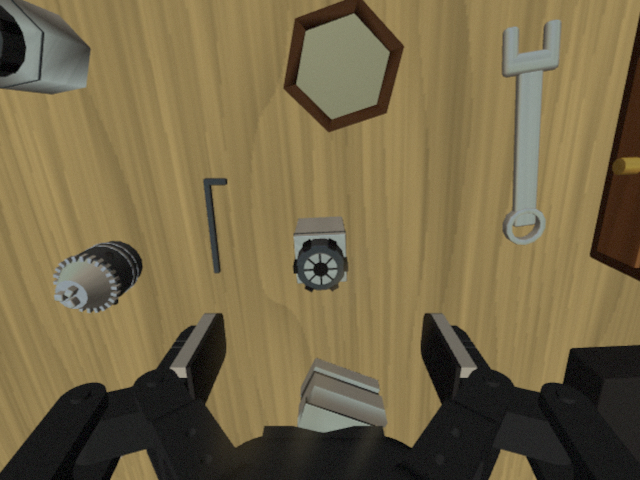

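The wrist view shows the square nut at (321,269), against a predicted (322,268). The block's sides run parallel to the fingers, so I descend.

```bash
python3 -m inch '[[0,0,0,0,0,50,1],[0,0,0,0,0,100,1],[0,0,0,0,0,117,1],[0,0,0,0,0,117,1]]'; python3 -c "
from h import *
go(620,-141,32,-3.5)"
```

```text
t: 2.1
eef_pos: [0.6194, -0.1422, 0.0331]
tool_rot: [-0.0, 0.729, 0.685, -0.001]
ft_force: [0.8, -0.1, 0.5]
gripper_width: 0.0857
gripper_force: 0.0
row [-0.002  0.    -0.001] [1.2 0.5 1.1] | t 2.1 pos [ 619.4 -142.2   33.1] yang -3.6 w 85.7 q7 -0.14
```

```bash
python3 -m inch '[[0,0,0,1,0,1,0],[0,0,0,1,0,1,0],[0,0,0,1,0,1,0],[0,0,0,1,0,1,0],[0,0,0,1,0,1,0],[0,0,0,1,0,1,0],[0,0,0,1,0,1,0],[0,0,0,1,0,1,0]]'; python3 -m inch '[[0,0,0,1,0,-10,0],[0,0,0,1,0,-40,0],[0,0,0,1,0,-80,0],[0,0,0,1,0,-110,0],[0,0,0,1,0,-110,0],[0,0,0,1,0,-110,0]]'; python3 -c "
from h import *
go(459,154,140,6.4)"
```

```text
t: 3.1
eef_pos: [0.6208, -0.1403, 0.0338]
tool_rot: [0.001, 0.728, 0.685, 0.0]
ft_force: [-2.5, 1.0, 7.3]
gripper_width: 0.0354
gripper_force: 59.6
t: 3.85
eef_pos: [0.6193, -0.1392, 0.1411]
tool_rot: [-0.001, 0.728, 0.685, -0.001]
ft_force: [-0.8, 0.3, -5.6]
gripper_width: 0.0356
gripper_force: 60.3
row [-0.002 -0.    -0.173] [ 282.9 -177.9    1.5] | t 3.85 pos [ 619.3 -139.2  141.1] yang -3.5 w 35.6 q7 -0.1
```

```bash
python3 -m inch '[[0,0,-0.04,50,-31,0,0],[0,0,-0.08,100,-63,0,0],[0,0,-0.12,150,-94,0,0],[0,0,-0.16,200,-126,0,0],[0,0,-0.173,250,-157,0,0],[0,0,-0.173,283,-178,0,0],[0,0,-0.173,283,-178,0,0],[0,0,-0.173,283,-178,0,0]]'; python3 -c "
from h import *
go(459,154,37,6.4)
f=grab_frame('wrist');cv2.imwrite('pics/w2.png',f['color'][:,:,::-1]);
p=get_state()['eef_pos'];print(proj(f,p+[0,0,.034]),[proj(f,[.459+a,.154+b,.008]).round() for a in(-.033,.033) for b in(-.033,.033)])"
```

```text
t: 4.85
eef_pos: [0.4594, 0.1533, 0.1413]
tool_rot: [-0.0, 0.666, 0.746, -0.001]
ft_force: [-0.1, -0.8, -5.3]
gripper_width: 0.035
gripper_force: 60.7
row [-0.002  0.001  0.   ] [ 9.000e-01 -1.000e-01  1.043e+02] | t 4.85 pos [459.4 153.3 141.3] yang 6.4 w 35.0 q7 -0.54
[327.51605814 395.09960985] [array([279., 270.]), array([286., 190.]), array([360., 279.]), array([372., 200.])]
```

View pics/w2.png

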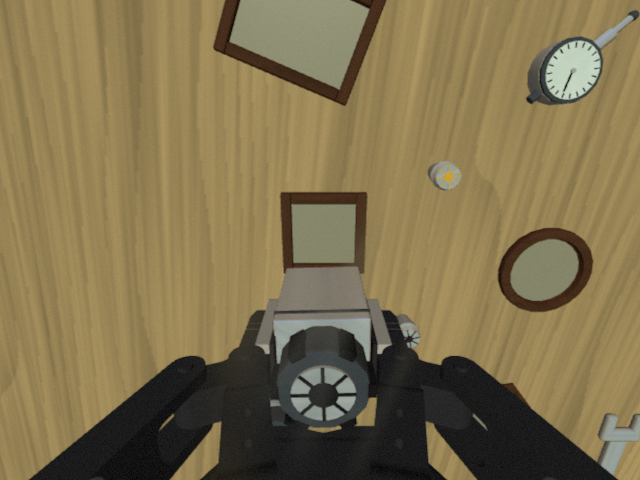

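The wrist view shows the square tray centred at column 324 and aligned with the held block, as predicted. I lower it now.

```bash
python3 -m inch '[[0,0,0,1,0,40,0],[0,0,0,1,0,75,0],[0,0,0,1,0,95,0],[0,0,0,1,0,101,0],[0,0,0,1,0,103,0],[0,0,0,1,0,104,0],[0,0,0,1,0,104,0]]'; python3 -m inch '[[0,0,0,0,0,0.5,0],[0,0,0,0,0,1,0],[0,0,0,0,0,1,0]]'; python3 -c "
from h import *
f=grab_frame('top')
print(ray(f,(278,233),.02),ray(f,(201,235),.02))"
```

```text
t: 5.78
eef_pos: [0.4602, 0.1551, 0.0389]
tool_rot: [0.0, 0.667, 0.745, 0.0]
ft_force: [0.5, 0.1, -5.1]
gripper_width: 0.0351
gripper_force: 60.6
t: 6.15
eef_pos: [0.4597, 0.1551, 0.0373]
tool_rot: [0.0, 0.666, 0.746, 0.0]
ft_force: [0.1, 0.1, -5.5]
gripper_width: 0.0354
gripper_force: 60.6
[0.53676104 0.0809707  0.02      ] [0.53649904 0.21235846 0.02      ]
```

```bash
python3 -m inch '[[0,0,0,0,0,0.7,0],[0,0,0,0,0,0.7,0]]'; python3 -m inch '[[0,0,0,0,0,0.7,0],[0,0,0,0,0,0.7,0]]';python3 -m inch '[[0,0,0,0,0,0.7,0],[0,0,0,0,0,0.7,0]]'
```

```text
t: 6.45
eef_pos: [0.4598, 0.1551, 0.0367]
tool_rot: [0.0, 0.666, 0.746, 0.0]
ft_force: [-0.9, -0.7, -1.1]
gripper_width: 0.0353
gripper_force: 61.2
t: 6.7
eef_pos: [0.4597, 0.1551, 0.0367]
tool_rot: [0.0, 0.666, 0.746, 0.0]
ft_force: [-4.5, -2.0, 12.0]
gripper_width: 0.0356
gripper_force: 62.8
t: 6.95
eef_pos: [0.4598, 0.1551, 0.0366]
tool_rot: [0.001, 0.666, 0.746, 0.0]
ft_force: [-7.0, -3.3, 23.8]
gripper_width: 0.0352
gripper_force: 64.1
```

```bash
python3 -m inch '[[0,0,0,0,0,-1.2,0],[0,0,0,0,0,-1.2,0],[0,0,0,0,0,-1.2,0.65],[0,0,0,0,0,-1.2,0.65],[0,0,0,0,0,-1.2,0.65],[0,0,0,0,0,-1.2,0.65],[0,0,0,0,0,-1.2,0.65]]'; python3 -m inch '[[0,0,0,0,0,-20,0.65],[0,0,0,0,0,-70,0.65],[0,0,0,0,0,-110,0.65],[0,0,0,0,0,-110,1]]';  python3 -c "
from h import *
for a in (-4,3,8):
  for k in (0,60,-60): print(a+k,end=' ');go(439,4,150,a+k)
f=grab_frame('top')
cv2.imwrite('pics/t2.png',cv2.resize(f['color'][220:330,120:360],None,fx=3,fy=3)[:,:,::-1])"
```

```text
t: 7.82
eef_pos: [0.4597, 0.1551, 0.0364]
tool_rot: [0.0, 0.666, 0.746, -0.0]
ft_force: [0.7, 0.2, -0.3]
gripper_width: 0.0553
gripper_force: 0.0
t: 8.32
eef_pos: [0.4615, 0.1559, 0.1492]
tool_rot: [0.001, 0.667, 0.745, 0.002]
ft_force: [0.3, 0.7, 0.3]
gripper_width: 0.0719
gripper_force: 0.0
-4 row [ 0.005 -0.002  0.181] [-148.4  -39.2   -1.2] | t 8.32 pos [461.5 155.9 149.2] yang 6.4 w 71.9 q7 -0.54
56 row [ 0.006  0.001 -0.866] [-148.4  -39.2   -1.2] | t 8.32 pos [461.5 155.9 149.2] yang 6.4 w 71.9 q7 -0.54
-64 row [ 0.004 -0.004  1.229] [-148.4  -39.2   -1.2] | t 8.32 pos [461.5 155.9 149.2] yang 6.4 w 71.9 q7 -0.54
3 row [ 0.006 -0.001  0.059] [-148.4  -39.2   -1.2] | t 8.32 pos [461.5 155.9 149.2] yang 6.4 w 71.9 q7 -0.54
63 row [ 0.006  0.002 -0.988] [-148.4  -39.2   -1.2] | t 8.32 pos [461.5 155.9 149.2] yang 6.4 w 71.9 q7 -0.54
-57 row [ 0.004 -0.004  1.106] [-148.4  -39.2   -1.2] | t 8.32 pos [461.5 155.9 149.2] yang 6.4 w 71.9 q7 -0.54
8 row [ 0.006 -0.001 -0.028] [-148.4  -39.2   -1.2] | t 8.32 pos [461.5 155.9 149.2] yang 6.4 w 71.9 q7 -0.54
68 row [ 0.006  0.002 -1.075] [-148.4  -39.2   -1.2] | t 8.32 pos [461.5 155.9 149.2] yang 6.4 w 71.9 q7 -0.54
-52 row [ 0.005 -0.004  1.019] [-148.4  -39.2   -1.2] | t 8.32 pos [461.5 155.9 149.2] yang 6.4 w 71.9 q7 -0.54
```

View pics/t2.png

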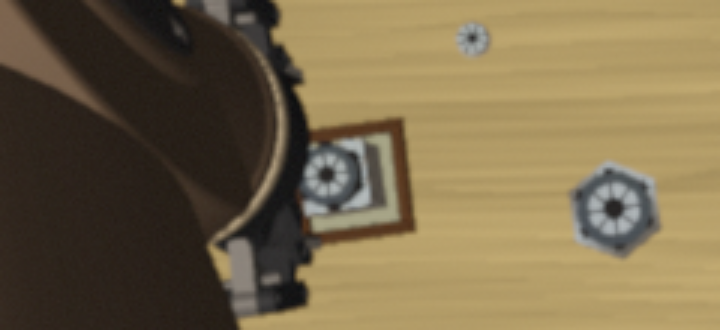

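The square block stands inside the square tray, with felt visible around it. Next is the hex block: I hover with the jaws along a flat normal, about −27°.

```bash
python3 -m inch '[[0,0,0.58,-50,-13,0,1],[0,0,0.58,-100,-26,0,1],[0,0,0.58,-148.5,-39,0,1],[0,0,0.58,-148.5,-39,0,1],[0,0,0.58,-148.5,-39,0,1],[0,0,0.58,-148.5,-39,0,1]]'; python3 -c "
from h import *
go(439,4,32,-27)
f=grab_frame('wrist');cv2.imwrite('pics/w3.png',f['color'][:,:,::-1]);
print(proj(f,[.439,.004,.066]),proj(f,[.439,.004,.0]))"
```

```text
t: 9.12
eef_pos: [0.4375, 0.0045, 0.146]
tool_rot: [-0.0, 0.851, 0.525, -0.0]
ft_force: [0.6, 0.6, 0.4]
gripper_width: 0.0854
gripper_force: 0.0
row [-0.001 -0.     0.006] [  0.2   1.6 114. ] | t 9.12 pos [437.5   4.5 146. ] yang -26.6 w 85.4 q7 -0.72
[326.6300361  261.92848863] [325.8628903  231.82068139]
```

View pics/w3.png

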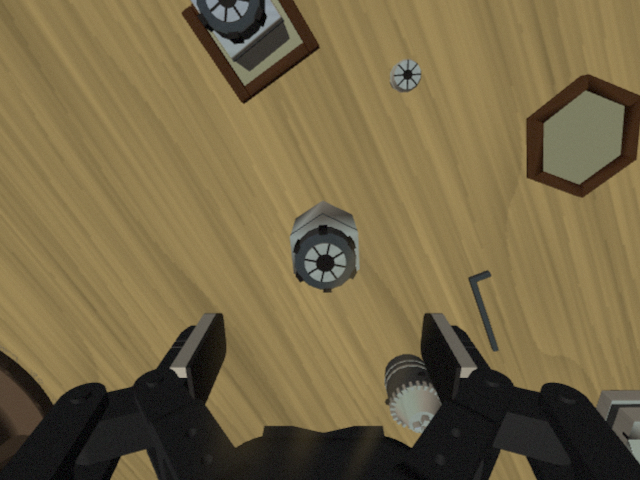

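The hex flats stand vertical in the image, at columns 292 and 358, with the nut at (325,262) against a predicted (327,262). It is aligned.

```bash
python3 -m inch '[[0,0,0,0,1,50,1],[0,0,0,0,1,95,1],[0,0,0,0,1,114,1],[0,0,0,0,1,114,1],[0,0,0,0,1,114,0],[0,0,0,0,1,114,0],[0,0,0,0,1,114,0],[0,0,0,0,1,114,0],[0,0,0,0,1,114,0],[0,0,0,0,1,114,0]]'; python3 -m inch '[[0,0,0,0,0,0,0],[0,0,0,0,0,-10,0],[0,0,0,0,0,-40,0],[0,0,0,0,0,-80,0],[0,0,0,0,0,-110,0],[0,0,0,0,0,-110,0],[0,0,0,0,0,-110,0]]'; python3 -c "
from h import *
go(641.5,-16,141,-15.5)"
```

```text
t: 10.42
eef_pos: [0.4391, 0.0029, 0.0336]
tool_rot: [0.001, 0.852, 0.524, 0.001]
ft_force: [-2.8, 0.3, 9.4]
gripper_width: 0.0459
gripper_force: 59.6
t: 11.3
eef_pos: [0.4377, 0.0024, 0.1417]
tool_rot: [-0.0, 0.852, 0.524, -0.001]
ft_force: [-0.5, 0.6, -6.6]
gripper_width: 0.0456
gripper_force: 62.7
row [-0.001  0.001 -0.198] [ 75.6 190.2   0.5] | t 11.3 pos [437.7   2.4 141.7] yang -26.8 w 45.6 q7 -0.73
```

```bash
python3 -m inch '[[0,0,-0.05,20,51,0,0],[0,0,-0.1,40,102,0,0],[0,0,-0.15,60,153,0,0],[0,0,-0.198,75,190,0,0],[0,0,-0.198,75,190,0,0],[0,0,-0.198,75,190,0,0]]'; python3 -c "
from h import *
go(641.5,-17,37,-15.5)
f=grab_frame('wrist');cv2.imwrite('pics/w4.png',f['color'][:,:,::-1]);
print([proj(f,[.6415+.0439*np.cos(a),-.016+.0439*np.sin(a),.008]).round() for a in np.radians(14.5+60*np.arange(6))])"
```

```text
t: 12.05
eef_pos: [0.6401, -0.0159, 0.1401]
tool_rot: [-0.001, 0.796, 0.605, -0.002]
ft_force: [-1.1, -0.9, -5.4]
gripper_width: 0.0456
gripper_force: 63.2
row [-0.004  0.001  0.   ] [ -0.6   2.  103.1] | t 12.05 pos [640.1 -15.9 140.1] yang -15.5 w 45.6 q7 -0.49
[array([377., 210.]), array([327., 181.]), array([277., 209.]), array([279., 263.]), array([326., 288.]), array([374., 263.])]
```

View pics/w4.png

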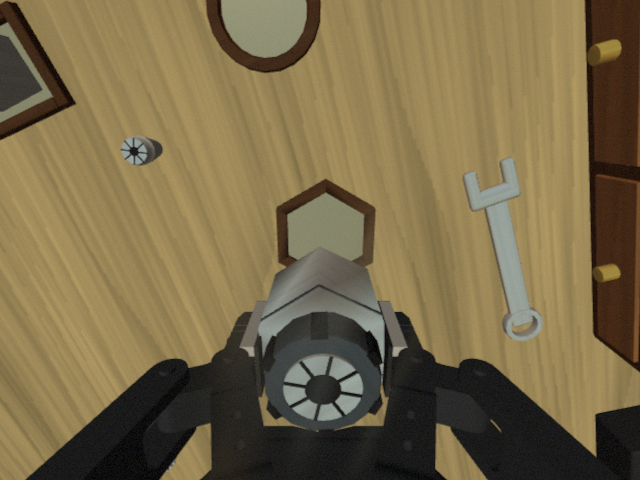

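The hex tray's corners, (326,181), (277,210) and (375,210), match the prediction exactly. I lower with a +1.5 mm correction in y.

```bash
python3 -m inch '[[0,0,0,0,1.5,40,0],[0,0,0,0,1.5,75,0],[0,0,0,0,1.5,95,0],[0,0,0,0,1.5,101,0],[0,0,0,0,1.5,103,0],[0,0,0,0,1.5,103,0]]'; python3 -m inch '[[0,0,0,0,0,0.7,0],[0,0,0,0,0,0.7,0]]'; python3 -m inch '[[0,0,0,0,0,0.7,0],[0,0,0,0,0,0.7,0]]'
```

```text
t: 12.85
eef_pos: [0.6441, -0.0164, 0.0405]
tool_rot: [0.001, 0.796, 0.605, 0.001]
ft_force: [-0.1, -0.8, -4.8]
gripper_width: 0.0456
gripper_force: 63.1
t: 13.1
eef_pos: [0.6436, -0.0165, 0.0392]
tool_rot: [0.0, 0.796, 0.605, 0.0]
ft_force: [-0.7, -0.1, -5.2]
gripper_width: 0.0456
gripper_force: 63.1
t: 13.35
eef_pos: [0.6433, -0.0165, 0.038]
tool_rot: [0.0, 0.796, 0.605, -0.0]
ft_force: [-0.1, 0.9, -4.2]
gripper_width: 0.0459
gripper_force: 63.1
```

```bash
python3 -m inch '[[0,0,0,0,-1.5,0.7,0],[0,0,0,0,-1.5,0.7,0]]'; python3 -m inch '[[0,0,0,0,0,0.7,0],[0,0,0,0,0,0.7,0]]';  python3 -m inch '[[0,0,0,0,0,0.7,0],[0,0,0,0,0,0.7,0]]'
```

```text
t: 13.6
eef_pos: [0.6416, -0.016, 0.0372]
tool_rot: [-0.0, 0.796, 0.606, -0.0]
ft_force: [0.4, -0.0, -4.8]
gripper_width: 0.0453
gripper_force: 63.1
t: 13.85
eef_pos: [0.6419, -0.016, 0.0369]
tool_rot: [0.0, 0.796, 0.605, 0.0]
ft_force: [-1.9, -0.7, -1.3]
gripper_width: 0.0458
gripper_force: 63.5
t: 14.1
eef_pos: [0.6418, -0.016, 0.0368]
tool_rot: [0.0, 0.796, 0.605, 0.0]
ft_force: [-5.2, 1.2, 6.7]
gripper_width: 0.0459
gripper_force: 64.5
```

```bash
python3 -m inch '[[0,0,0,0,0,-0.4,0],[0,0,0,0,0,-0.4,0.75],[0,0,0,0,0,-0.4,0.75],[0,0,0,0,0,-0.4,0.75],[0,0,0,0,0,-0.4,0.75],[0,0,0,0,0,-0.4,0.75]]'; python3 -m inch '[[0,0,0,0,0,-20,0.75],[0,0,0,0,0,-70,0.75],[0,0,0,0,0,-110,0.75],[0,0,0,0,0,-110,1],[0,0,0,0,0,-110,1]]';  python3 -c "
from h import *
go(446,-154,145,-15.5)"
```

```text
t: 14.85
eef_pos: [0.6419, -0.0161, 0.0363]
tool_rot: [0.0, 0.796, 0.605, 0.0]
ft_force: [0.2, 0.5, -0.2]
gripper_width: 0.0641
gripper_force: 0.0
t: 15.48
eef_pos: [0.6418, -0.0162, 0.1471]
tool_rot: [0.0, 0.796, 0.605, 0.0]
ft_force: [0.4, -0.5, -1.1]
gripper_width: 0.0851
gripper_force: 0.0
row [ 0.001 -0.     0.   ] [-185.1 -151.9    1.9] | t 15.47 pos [641.8 -16.2 147.1] yang -15.5 w 85.1 q7 -0.49
```

```bash
python3 -m inch '[[0,0,0,-48,-38,0,1],[0,0,0,-95,-76,0,1],[0,0,0,-140,-115,0,1],[0,0,0,-185,-152,0,1],[0,0,0,-185,-152,0,1],[0,0,0,-185,-152,0,1],[0,0,0,-185,-152,0,1]]'; python3 -c "
from h import *
go(446,-154,31,-15.5)
f=grab_frame('wrist');cv2.imwrite('pics/w5.png',f['color'][:,:,::-1]);
print(proj(f,[.446,-.154,.066]),proj(f,[.446,-.154,.0]))
f=grab_frame('top');cv2.imwrite('pics/t3.png',cv2.resize(f['color'][120:330,120:530],None,fx=1.9,fy=1.9)[:,:,::-1])"
```

```text
t: 16.35
eef_pos: [0.447, -0.1528, 0.1461]
tool_rot: [-0.0, 0.795, 0.606, 0.0]
ft_force: [-1.1, 0.8, 1.5]
gripper_width: 0.0856
gripper_force: 0.0
row [ 0.    -0.001  0.002] [ -1.5  -0.7 115.1] | t 16.35 pos [ 447.  -152.8  146.1] yang -15.4 w 85.6 q7 -0.2
[323.43378139 264.52571188] [323.29445497 233.95712024]
```

View pics/w5.png

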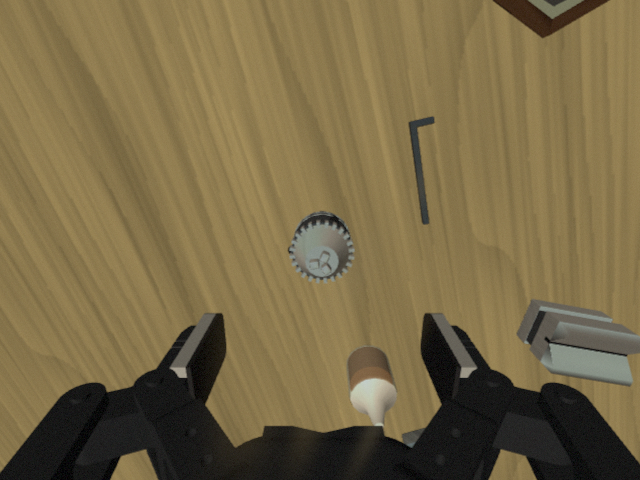

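View pics/t3.png

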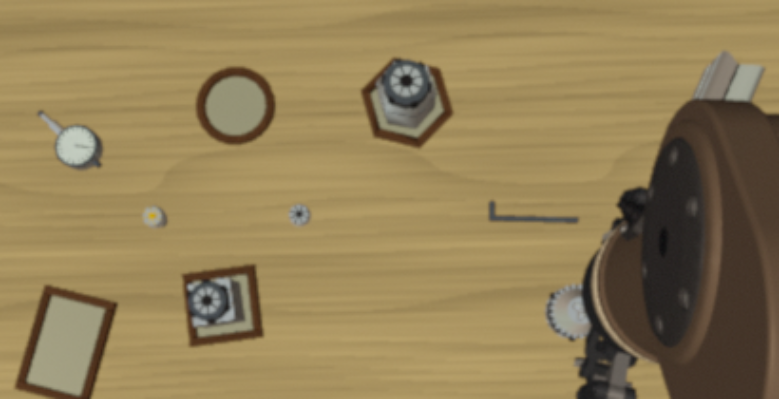

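Both blocks stand inside their trays. The chuck jaws sit at (320,263), against a predicted (323,265), so I grasp the chuck.

```bash
python3 -m inch '[[0,0,0,-1,-1.5,50,1],[0,0,0,-1,-1.5,95,1],[0,0,0,-1,-1.5,115,1],[0,0,0,-1,-1.5,115,1],[0,0,0,-1,-1.5,115,0],[0,0,0,-1,-1.5,115,0],[0,0,0,-1,-1.5,115,0],[0,0,0,-1,-1.5,115,0],[0,0,0,-1,-1.5,115,0],[0,0,0,-1,-1.5,115,0]]'; python3 -m inch '[[0,0,0,0,0,0,0],[0,0,0,0,0,-10,0],[0,0,0,0,0,-40,0],[0,0,0,0,0,-80,0],[0,0,0,0,0,-110,0],[0,0,0,0,0,-110,0],[0,0,0,0,0,-110,0]]'; python3 -c "
from h import *
go(643,142.5,141,-15.5)"
```

```text
t: 17.7
eef_pos: [0.4452, -0.1546, 0.0326]
tool_rot: [0.001, 0.796, 0.605, 0.001]
ft_force: [-0.9, 0.8, 8.9]
gripper_width: 0.0424
gripper_force: 59.7
t: 18.58
eef_pos: [0.4436, -0.1544, 0.1409]
tool_rot: [-0.0, 0.796, 0.605, -0.0]
ft_force: [0.2, 0.1, -3.5]
gripper_width: 0.0426
gripper_force: 62.1
row [-0.001  0.     0.   ] [ 3.393e+02  1.129e+02 -3.000e-01] | t 18.57 pos [ 443.6 -154.4  140.9] yang -15.5 w 42.6 q7 -0.2
```

```bash
python3 -m inch '[[0,0,0,55,18,0,0],[0,0,0,110,36,0,0],[0,0,0,165,55,0,0],[0,0,0,220,73,0,0],[0,0,0,275,91,0,0],[0,0,0,320,106,0,0],[0,0,0,339,113,0,0],[0,0,0,339,113,0,0],[0,0,0,339,113,0,0]]'; python3 -c "
from h import *
go(643,142.5,36,-15.5)
f=grab_frame('wrist');cv2.imwrite('pics/w6.png',f['color'][:,:,::-1]);
p=get_state()['eef_pos'];print(proj(f,p+[0,0,.034]),[proj(f,[.643+.037*np.cos(a),.1425+.037*np.sin(a),.008]).round() for a in np.radians(-15.5+90*np.arange(4))])"
```

```text
t: 19.7
eef_pos: [0.6426, 0.1407, 0.1398]
tool_rot: [-0.0, 0.796, 0.605, -0.002]
ft_force: [-0.6, -0.2, -3.1]
gripper_width: 0.0426
gripper_force: 61.9
row [-0.002  0.002 -0.   ] [2.100e+00 1.000e-01 1.038e+02] | t 19.7 pos [642.6 140.7 139.8] yang -15.5 w 42.6 q7 -0.75
[326.67896932 394.28555914] [array([372., 235.]), array([325., 188.]), array([277., 235.]), array([324., 278.])]
```

View pics/w6.png

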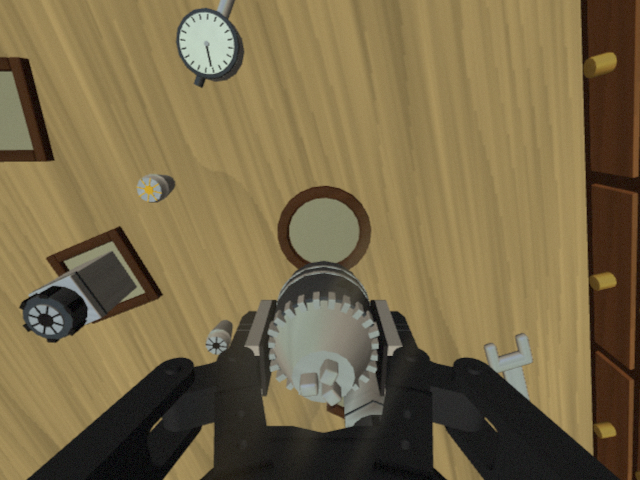

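```bash
python3 -c "
from h import *
f=grab_frame('wrist');s=get_state();w,a,b,c=s['tool_rot'];R=Rn.from_quat([a,b,c,w]).as_matrix();p=s['eef_pos']
for o in (0,2,4,6): print(o,'jaw',proj(f,p+R@[o/1e3,0,-.034]).round(),'ringtop',proj(f,p+R@[(o+22)/1e3,0,-.010]).round(),'foot',proj(f,p+R@[(o+20)/1e3,0,.0325]).round(), 'foot12',proj(f,p+R@[(o+22)/1e3,0,.0205]).round())"
```

```text
0 jaw [327. 393.] ringtop [326. 299.] foot [325. 261.] foot12 [326. 267.]
2 jaw [327. 388.] ringtop [326. 294.] foot [325. 258.] foot12 [326. 263.]
4 jaw [327. 383.] ringtop [326. 289.] foot [326. 254.] foot12 [326. 259.]
6 jaw [327. 378.] ringtop [326. 284.] foot [326. 250.] foot12 [326. 255.]
```

The chuck's foot is on the axis, but its jaws look about 4 mm forward, so it has pitched slightly in the jaws. I lower it until the foot seats flat.

```bash
python3 -m inch '[[0,0.02,0,1,0,40,0],[0,0.03,0,1,0,75,0],[0,0.03,0,1,0,93,0],[0,0.03,0,1,0,99,0],[0,0.03,0,1,0,101,0],[0,0.03,0,1,0,101,0]]'; python3 -c "
from h import *
go(643,142.5,35.6)
f=grab_frame('wrist');s=get_state();w,a,b,c=s['tool_rot'];R=Rn.from_quat([a,b,c,w]).as_matrix();p=s['eef_pos']
print(p)"; python3 -m inch '[[0,0,0,0,0,0.7,0],[0,0,0,0,0,0.7,0]]'; python3 -m inch '[[0,0,0,0,0,0.7,0],[0,0,0,0,0,0.7,0]]'
```

```text
t: 20.55
eef_pos: [0.6446, 0.1435, 0.0414]
tool_rot: [-0.009, 0.796, 0.605, 0.013]
ft_force: [0.1, -0.2, -4.3]
gripper_width: 0.0424
gripper_force: 61.9
row [ 0.001 -0.031  0.   ] [-1.6 -1.3  5.8] | t 20.55 pos [644.6 143.5  41.4] yang -15.5 w 42.4 q7 -0.77
[0.64457965 0.14349686 0.04141946]
t: 20.85
eef_pos: [0.6441, 0.1432, 0.0399]
tool_rot: [-0.009, 0.796, 0.605, 0.012]
ft_force: [-0.2, 0.1, -3.7]
gripper_width: 0.0425
gripper_force: 61.9
t: 21.1
eef_pos: [0.6439, 0.1432, 0.0389]
tool_rot: [-0.009, 0.796, 0.605, 0.012]
ft_force: [0.4, -0.2, -3.5]
gripper_width: 0.0424
gripper_force: 61.9
```

```bash
for i in 1 2; do :; done; python3 -m inch '[[0,0,0,0,-1,1,0],[0,0,0,0,-1,1,0]]'; python3 -m inch '[[0,0,0,0,0,1,0],[0,0,0,0,0,1,0]]'; python3 -m inch '[[0,0,0,0,0,0.7,0],[0,0,0,0,0,0.7,0]]'
```

```text
t: 21.35
eef_pos: [0.6428, 0.1435, 0.0378]
tool_rot: [-0.009, 0.796, 0.605, 0.012]
ft_force: [0.5, 0.7, -3.7]
gripper_width: 0.0424
gripper_force: 61.9
t: 21.6
eef_pos: [0.6429, 0.1435, 0.0368]
tool_rot: [-0.009, 0.796, 0.605, 0.012]
ft_force: [-0.1, -0.4, -3.4]
gripper_width: 0.0422
gripper_force: 61.9
t: 21.85
eef_pos: [0.643, 0.1436, 0.0363]
tool_rot: [-0.009, 0.796, 0.605, 0.012]
ft_force: [-0.0, 0.5, -2.7]
gripper_width: 0.0423
gripper_force: 62.0
```

```bash
python3 -m inch '[[0,0,0,0,0,0.7,0],[0,0,0,0,0,0.7,0]]'; python3 -m inch '[[0,0,0,0,0,0.7,0],[0,0,0,0,0,0.7,0]]'; python3 -c "
from station import *;s=get_state();print(s['ft_torque'])"
```

```text
t: 22.1
eef_pos: [0.6431, 0.1438, 0.0361]
tool_rot: [-0.009, 0.796, 0.605, 0.012]
ft_force: [-0.9, 0.3, 3.7]
gripper_width: 0.0419
gripper_force: 62.4
t: 22.35
eef_pos: [0.6432, 0.1439, 0.0359]
tool_rot: [-0.009, 0.796, 0.605, 0.012]
ft_force: [-3.6, -0.3, 9.4]
gripper_width: 0.042
gripper_force: 63.2
[-0.25921063  1.0163215  -0.015605  ]
```

```bash
python3 -m inch '[[0,0,0,0,0,-0.2,0],[0,0,0,0,0,-0.2,0.75],[0,0,0,0,0,-0.2,0.75],[0,0,0,0,0,-0.2,0.75],[0,0,0,0,0,-0.2,0.75],[0,0,0,0,0,-0.2,0.75]]'; python3 -m inch '[[0,0,0,0,0,-20,0.75],[0,0,0,0,0,-70,0.75],[0,-0.03,0,0,0,-110,0.75],[0,-0.03,0,0,0,-110,1],[0,-0.03,0,0,0,-110,1]]';  python3 -c "
from h import *
go(626,-290,145,63.5)
f=grab_frame('top');np.save('top4.npy',f['color'])
g=grab_frame('side')
# V block mask, edges
c=f['color'][140:205,470:530]; hsv=cv2.cvtColor(c,cv2.COLOR_RGB2HSV); m=(hsv[...,1]<60).astype(np.uint8)*255
k=max(cv2.findContours(m,0,1)[0],key=cv2.contourArea)+np.array([470,140]); print(cv2.contourArea(k),cv2.minAreaRect(k))
ls=cv2.createLineSegmentDetector().detect(cv2.cvtColor(cv2.resize(c,None,fx=3,fy=3,interpolation=cv2.INTER_CUBIC),cv2.COLOR_RGB2GRAY))[0][:,0]
for l in ls:
    a,b=(l[:2]/3+[470,140]-.33,l[2:]/3+[470,140]-.33)
    if np.hypot(*(a-b))>12:
        A,B=ray(f,a,.052)[:2]*1e3,ray(f,b,.052)[:2]*1e3; d=B-A; print(A.round(),B.round(),np.hypot(*d).round(),np.degrees(np.arctan2(d[1],d[0])).round(1)%180)
"
```

```text
t: 23.1
eef_pos: [0.643, 0.1435, 0.0349]
tool_rot: [-0.009, 0.796, 0.605, 0.012]
ft_force: [-0.5, 0.1, -0.2]
gripper_width: 0.0642
gripper_force: 0.0
t: 23.72
eef_pos: [0.6421, 0.1404, 0.1457]
tool_rot: [0.0, 0.796, 0.606, 0.0]
ft_force: [0.2, 0.1, -0.4]
gripper_width: 0.0854
gripper_force: 0.0
row [ 1.000e-03  0.000e+00 -1.378e+00] [-419.    99.3    0.6] | t 23.73 pos [642.1 140.4 145.7] yang -15.5 w 85.4 q7 -0.75
1255.0 ((499.02783203125, 172.18601989746094), (28.827899932861328, 49.28255081176758), 23.498567581176758)
[ 654. -302.] [ 598. -274.] 64.0 153.5
[ 599. -255.] [ 587. -278.] 26.0 63.3
[ 600. -272.] [ 654. -298.] 60.0 153.6
[ 592. -291.] [ 651. -320.] 65.0 153.7
[ 649. -323.] [ 591. -294.] 64.0 153.7
```

```bash
python3 -m inch '[[0,0,-0.17,-58,14,0,1],[0,0,-0.34,-116,28,0,1],[0,0,-0.52,-174,42,0,1],[0,0,-0.69,-232,56,0,1],[0,0,-0.86,-290,70,0,1],[0,0,-1.03,-348,84,0,1],[0,0,-1.2,-400,96,0,1],[0,0,-1.38,-418,98,0,1],[0,0,-1.38,-418,98,0,1],[0,0,-1.38,-418,98,0,1]]'; python3 -c "
from h import *
go(627.5,-289,32,63.6)
f=grab_frame('wrist');
x=np.array([np.cos(np.radians(-26.4)),np.sin(np.radians(-26.4))]);y=np.array([-x[1],x[0]]);I=f['color'].copy()
P=[proj(f,[*(np.array([.6275,-.289])+a*.033*x+b*.019*y),.052]) for a,b in((1,1),(1,-1),(-1,-1),(-1,1))]
cv2.polylines(I,[np.array(P).round().astype(int)],True,(255,0,0),1)
cv2.imwrite('pics/w7.png',I[:,:,::-1])"
```

```text
t: 25.08
eef_pos: [0.6251, -0.2866, 0.1445]
tool_rot: [-0.0, 0.23, 0.973, 0.001]
ft_force: [0.7, -0.1, -0.7]
gripper_width: 0.0856
gripper_force: 0.0
row [ 0.001 -0.001 -0.002] [ -3.4  -1.3 112.5] | t 25.07 pos [ 625.1 -286.6  144.5] yang 63.5 w 85.6 q7 1.11
```

View pics/w7.png

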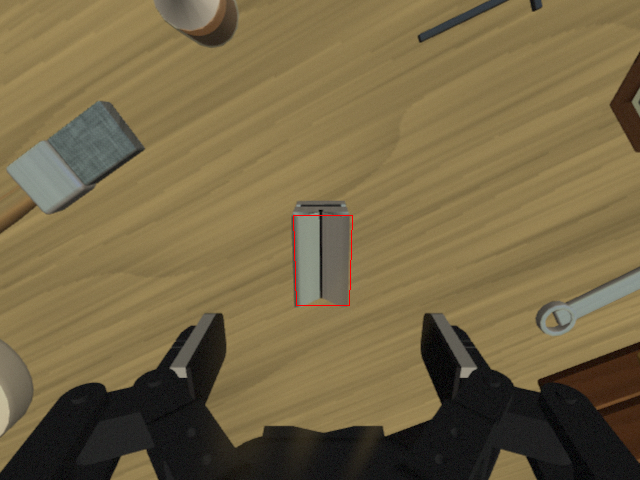

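The predicted outline lies on the V-block's top face, with corners near (294,214) and (350,305), and the jaws are square to it. I grasp it now.

```bash
python3 -m inch '[[0,0,0,-2,0,50,1],[0,0,0,-2,0,95,1],[0,0,0,-2,0,112,1],[0,0,0,-2,0,112,1],[0,0,0,-2,0,112,0],[0,0,0,-2,0,112,0],[0,0,0,-2,0,112,0],[0,0,0,-2,0,112,0],[0,0,0,-2,0,112,0],[0,0,0,-2,0,112,0]]'; python3 -m inch '[[0,0,0,0,0,0,0],[0,0,0,0,0,-10,0],[0,0,0,0,0,-40,0],[0,0,0,0,0,-80,0],[0,0,0,0,0,-110,0],[0,0,0,0,0,-110,0],[0,0,0,0,0,-110,0]]'; python3 -c "
from h import *
go(426.3,295.3,141,75)"
```

```text
t: 26.38
eef_pos: [0.6277, -0.2896, 0.0345]
tool_rot: [0.001, 0.228, 0.974, -0.0]
ft_force: [-1.5, 1.4, 6.6]
gripper_width: 0.0376
gripper_force: 62.2
t: 27.25
eef_pos: [0.6255, -0.2895, 0.1412]
tool_rot: [-0.001, 0.228, 0.974, -0.0]
ft_force: [-1.0, 0.1, -6.9]
gripper_width: 0.0372
gripper_force: 61.9
row [-0.001 -0.003 -0.199] [438.5 435.2   1. ] | t 27.25 pos [ 625.5 -289.5  141.2] yang 63.6 w 37.2 q7 1.12
```

```bash
python3 -m inch '[[0,0,-0.02,40,40,0,0],[0,0,-0.04,80,80,0,0],[0,0,-0.06,120,119,0,0],[0,0,-0.08,160,159,0,0],[0,0,-0.1,200,199,0,0],[0,0,-0.12,240,239,0,0],[0,0,-0.14,280,278,0,0],[0,0,-0.16,320,318,0,0],[0,0,-0.18,360,358,0,0],[0,0,-0.2,400,398,0,0]]'; python3 -m inch '[[0,0,0,30,45,0,0],[0,0,0,30,45,0,0],[0,0,0,30,45,0,0],[0,0,0,30,45,0,0]]'; python3 -c "
from h import *
go(426.3,295.3,37.5,75)"
```

```text
t: 28.5
eef_pos: [0.4441, 0.2456, 0.1415]
tool_rot: [-0.001, 0.13, 0.992, -0.001]
ft_force: [1.5, 0.1, -7.1]
gripper_width: 0.0367
gripper_force: 62.0
t: 29.0
eef_pos: [0.4285, 0.2943, 0.142]
tool_rot: [-0.0, 0.131, 0.991, -0.001]
ft_force: [-0.6, -0.5, -6.2]
gripper_width: 0.0373
gripper_force: 62.7
row [-0.002 -0.001 -0.001] [  2.3   0.6 104.5] | t 29.0 pos [428.5 294.3 142. ] yang 74.9 w 37.3 q7 0.18
```

```bash
python3 -m inch '[[0,0,0,2,0,40,0],[0,0,0,2,0,75,0],[0,0,0,2,0,94,0],[0,0,0,2,0,100,0],[0,0,0,2,0,102,0],[0,0,0,2,0,102,0]]'; python3 -m inch '[[0,0,0,0,0,1,0],[0,0,0,0,0,1,0]]'; python3 -m inch '[[0,0,0,0,0,0.7,0],[0,0,0,0,0,0.7,0]]';  python3 -m inch '[[0,0,0,0,0,0.7,0],[0,0,0,0,0,0.7,0]]'
```

```text
t: 29.75
eef_pos: [0.4268, 0.297, 0.0418]
tool_rot: [0.001, 0.13, 0.991, 0.001]
ft_force: [-0.2, -0.1, -7.2]
gripper_width: 0.0371
gripper_force: 62.6
t: 30.0
eef_pos: [0.4264, 0.2967, 0.0403]
tool_rot: [0.0, 0.13, 0.992, 0.0]
ft_force: [-0.1, 0.1, -7.1]
gripper_width: 0.0367
gripper_force: 62.6
t: 30.25
eef_pos: [0.4262, 0.2966, 0.0393]
tool_rot: [0.0, 0.13, 0.992, -0.0]
ft_force: [-0.2, -0.4, -7.0]
gripper_width: 0.0368
gripper_force: 62.6
t: 30.5
eef_pos: [0.4262, 0.2966, 0.0385]
tool_rot: [-0.0, 0.13, 0.992, -0.0]
ft_force: [0.5, -0.2, -6.1]
gripper_width: 0.0373
gripper_force: 62.6
```

```bash
python3 -m inch '[[0,0,0,0,-0.7,0.7,0],[0,0,0,0,-0.7,0.7,0]]'; python3 -m inch '[[0,0,0,0,0,0.7,0],[0,0,0,0,0,0.7,0]]';  python3 -m inch '[[0,0,0,0,0,0.6,0],[0,0,0,0,0,0.6,0]]'
```

```text
t: 30.75
eef_pos: [0.426, 0.2958, 0.0378]
tool_rot: [-0.0, 0.13, 0.992, -0.0]
ft_force: [-0.3, 0.2, -7.7]
gripper_width: 0.0377
gripper_force: 62.6
t: 31.0
eef_pos: [0.426, 0.2959, 0.0374]
tool_rot: [0.0, 0.13, 0.992, -0.0]
ft_force: [-1.6, -1.7, 0.3]
gripper_width: 0.0372
gripper_force: 63.5
t: 31.25
eef_pos: [0.426, 0.296, 0.0374]
tool_rot: [0.0, 0.13, 0.992, -0.0]
ft_force: [-4.2, -2.5, 10.7]
gripper_width: 0.0372
gripper_force: 65.2
```

Contact is made. I release, rise and move clear toward the robot's right for a final look.

```bash
python3 -m inch '[[0,0,0,0,0,-0.5,0],[0,0,0,0,0,-0.5,0.65],[0,0,0,0,0,-0.5,0.65],[0,0,0,0,0,-0.5,0.65],[0,0,0,0,0,-0.5,0.65],[0,0,0,0,0,-0.5,0.65]]'; python3 -m inch '[[0,0,0,0,0,-20,0.65],[0,0,0,0,0,-70,0.65],[0,0,0,0,0,-120,0.65],[0,0,0,-40,-40,-120,1],[0,0,0,-80,-80,-120,1],[0,0,0,-120,-120,-120,1],[0,0,0,-160,-160,-120,1],[0,0,0,-160,-210,-120,1],[0,0,0,-160,-270,-120,1],[0,0,0,-160,-330,-120,1]]'; python3 -m inch '[[0,0,0,0,-60,0,1],[0,0,0,0,-120,0,1],[0,0,0,0,-120,0,1],[0,0,0,0,-120,0,1]]'; python3 -c "
from h import *
f=grab_frame('top')['color'][120:340,110:400];g=grab_frame('side')['color'][190:450,140:400]
a=cv2.resize(f,(440,334),interpolation=2);b=cv2.resize(g,(360,360),interpolation=2)
I=np.zeros((360,800,3),np.uint8);I[:334,:440]=a;I[:,440:]=b
cv2.imwrite('pics/end.png',I[:,:,::-1])"
```

```text
t: 32.0
eef_pos: [0.4261, 0.296, 0.037]
tool_rot: [-0.0, 0.13, 0.992, 0.0]
ft_force: [-0.7, 0.5, -1.1]
gripper_width: 0.0555
gripper_force: 0.0
t: 33.25
eef_pos: [0.495, -0.0659, 0.157]
tool_rot: [0.0, 0.13, 0.992, -0.0]
ft_force: [-0.2, -1.6, -0.3]
gripper_width: 0.0854
gripper_force: 0.0
t: 33.75
eef_pos: [0.4646, -0.1799, 0.1571]
tool_rot: [0.0, 0.13, 0.991, 0.0]
ft_force: [-0.0, 0.3, -0.0]
gripper_width: 0.0853
gripper_force: 0.0
```

View pics/end.png

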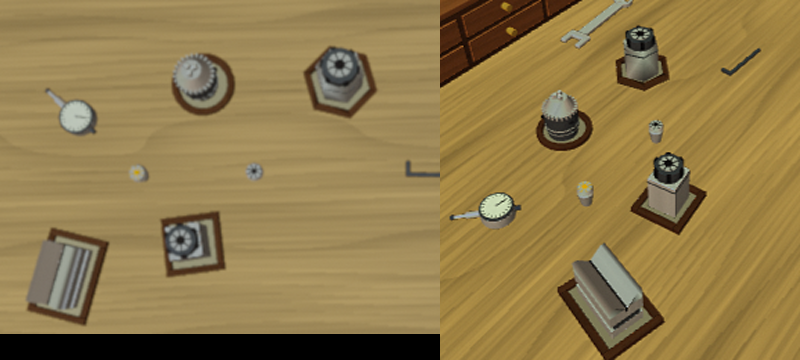

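The final views show all four pieces upright inside their own trays, and the indicator is undisturbed.

```bash
python3 -c "
from station import *
print(hand_in())"
```

```text
the job is handed in; nothing more can be done
None
```

The job is handed in: the final camera views showed all four pieces standing upright, each in its own tray, and the dial indicator undisturbed, at about 34 s of the 104 s allowed; the hand-in call returned no verdict.

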